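# Gauge a pump plunger in a sprung V-block

### The job

Ready the wear gauge by pressing its red, then blue, then green button, one at a time, each fully down and let back up. Then lift the white ceramic pump plunger out of its blue plastic cradle, lay it without dropping it lengthways and about centred in the groove of the steel V-block, and press it down so that it bears on both flanks and the sprung block is pushed about halfway down its 15 mm spring travel. Finish while still holding it pressed there (do not let go at the end), and leave the jar, the rubber ring and the spanner where they are.

Things in the scene. Friction and masses are not known exactly. Their poses are not given: they have to be found in the camera images.
- plunger: the loose plunger: a plain white ceramic cylinder 40 mm in diameter and 150 mm long with two thin grey rings, about 0.4 kg. Origin at its middle, on its axis; its y axis is the cylinder's axis (either way round will do). It starts lying in the cradle with its axis 52 mm above the bench
- cradle: fixed blue plastic cradle, 80 x 150 mm, origin under its centre on the bench, long way (y) along the plunger. Two saddles carry the plunger 47 to 65 mm either side of its middle; in the 94 mm between them the floor is only 8 mm high, leaving room for fingers
- vblock: fixed blue base plate of the V-block, 100 x 160 x 14 mm, origin under its centre on the bench; y runs along the groove. On it, on springs, floats the carriage with the steel V
- vee_axis (a point): on the sprung carriage, where the middle of the plunger's axis lies when seated: 79 mm above the bench with the carriage up. y along the groove, z up. The steel 90 degree V (mouth 51 mm wide, edges 3 mm below this point, bottom 28 mm below) is in two pieces, 38 to 66 mm either side of this point along y; the 76 mm gap between them is open to 35 mm below this point: room for fingers
- carriage (a joint): how far the V carriage is pushed down: 0 up, 0.015 m at its lower stop. It moves straight down on springs of 1000 N/m; preloaded, so that with the plunger lying in it it stays up and takes about 2 N to start, about 10 N to be pushed halfway (7.5 mm)
- flank_front: the two steel flanks on the -x side of the V (45 degrees), part of the carriage; origin at the carriage's underside centre, 45 mm below vee_axis
- flank_back: the two steel flanks on the +x side of the V (45 degrees), part of the carriage; origin as flank_front
- panel: fixed white gauge panel, 85 x 200 mm and 40 mm high, with a low display ridge (68 mm high, 16 mm thick) along its far (+x) edge; origin under its centre on the bench. The three buttons stand in a row along its y, 60 mm apart, 10 mm to the -x side of its middle, in any order
- btn_red (a joint): travel of the red button: 0 up, 0.006 m fully down; it needs about 5 N fully down (1.5 N to start) and springs back. Press first
- btn_blue (a joint): travel of the blue button: 0 up, 0.006 m fully down; it needs about 5 N fully down (1.5 N to start) and springs back. Press second
- btn_green (a joint): travel of the green button: 0 up, 0.006 m fully down; it needs about 5 N fully down (1.5 N to start) and springs back. Press third
- btn_red_top (a point): centre of the top face of the red button's round cap (28 mm across, stands 10 mm above its 44 mm black collar; the cap top is 62 mm above the bench). Pressed straight down
- btn_blue_top (a point): centre of the top face of the blue button's round cap (28 mm across, stands 10 mm above its 44 mm black collar; the cap top is 62 mm above the bench). Pressed straight down
- btn_green_top (a point): centre of the top face of the green button's round cap (28 mm across, stands 10 mm above its 44 mm black collar; the cap top is 62 mm above the bench). Pressed straight down
- jar: bystander: loose amber jar with orange cap, 48 mm across, 70 mm high; origin at its underside
- gasket: bystander: loose black rubber ring, 64 mm outside, 48 mm inside, 10 mm high; origin at its underside
- spanner: bystander: loose dark steel spanner, 140 mm long along its x, lying flat; origin at its underside
Not all that is in view belongs to the job. Leave any pink or purple look-alike of the vblock alone. There is more than one size of the cradle; the job needs the largest.

How it is judged:
On the way, in this order (a step that is already met when the one before it is completed fails the run):
1. the red button is pressed down (over 4.5 mm), the others up (value of joint btn_red above 0.0045 m and value of joint each of btn_blue, btn_green below 0.002 m), for 0.05 s.
2. then the blue button, the others up (value of joint btn_blue above 0.0045 m and value of joint each of btn_red, btn_green below 0.002 m), for 0.05 s.
3. then the green button, the others up (value of joint btn_green above 0.0045 m and value of joint each of btn_red, btn_blue below 0.002 m), for 0.05 s.
4. then, with all buttons up, the plunger is lifted out of its cradle, clear of cradle and V-block (value of joint each of btn_red, btn_blue, btn_green below 0.002 m and contact force between plunger and cradle below 0.01 N and contact force between plunger and vblock below 0.01 N and contact force between plunger and the fingers above 1 N and height (world z) of plunger above 0.075 m), for 0.1 s.
At the end, for the whole second after the job is handed in: Plunger in the V (middle within 3 mm of vee_axis sideways and in height, 15 mm lengthways, axis within 0.04 rad), at rest; carriage down 4 to 12 mm; fingers on the plunger over 3 N; over 1.5 N on each of the front and back flanks; buttons up (value of joint each of btn_red, btn_blue, btn_green below 0.002 m and x of plunger in the frame of vee_axis between -0.003 and 0.003 m and z of plunger in the frame of vee_axis between -0.003 and 0.003 m and y of plunger in the frame of vee_axis between -0.015 and 0.015 m and angle between the y axis of plunger and the y axis of vee_axis, either way round below 0.04 rad and value of joint carriage between 0.004 and 0.012 m and contact force between plunger and flank_front above 1.5 N and contact force between plunger and flank_back above 1.5 N and contact force between plunger and the fingers above 3 N and linear speed of plunger below 0.02 m/s); the arm keeps its last pose, push and grip.
It fails at once if two buttons pressed together (value of joint each of btn_red, btn_blue above 0.003 m or value of joint each of btn_red, btn_green above 0.003 m or value of joint each of btn_blue, btn_green above 0.003 m).
It fails at once if the plunger is dropped (falls untouched faster than 0.35 m/s) (contact force between plunger and anything else below 0.01 N and linear speed of plunger above 0.35 m/s).
It fails at once if the jar, ring or spanner is moved more than 30 mm (distance of any of jar, gasket, spanner from where it was at the start of the episode above 0.03 m).
It also fails if it takes over 64 s, if anything falls off the work surface, if the arm or the gripper's body presses on something with over 40 N, if the wrist force passes 120 N, or if a joint passes its speed limit or range.

### The arm

A 6-joint arm with a two-finger parallel gripper is mounted at the origin on the work surface. World frame = base frame: x ahead of the robot, y to its left, z up, the work surface at z = 0. Lengths are in m, angles in rad, forces in N, time in s.
With the tool pointing down it reaches from about 0.375 to 0.9 m from the base axis. Payload 3.1 kg.
Tool frame: the origin (TCP) lies at the very end of the fingers, on their centre line; the grasp point (between the pads) lies 19 mm behind it; x points along the fingers, y is the direction in which the jaws open and shut, and the axes are right-handed (so a half turn about x gives the same grasp; the last joint's range is limited). The gripper opens to 85 mm and grips with 20 to 120 N. Pads are 22 mm wide; open, the fingers measure 114 mm over their backs; the gripper's body (76 mm by 85 mm) begins 54 mm behind the grasp point. The pads swing forward as they close: fully open they stand 13 mm farther back than shut.
Start: joints at [1.077, 0.527, 1.433, -0, 1.181, -0.178], TCP at [0.194, 0.594, 0.231] pointing down, gripper open.
Joint ranges: [-3.08, 3.08], [-0.75, 2.2], [0.22, 2.44], [-1.43, 4.57], [0, 2.65], [-2.85, 2.85]. Speed limits (rad/s): [2.79, 2.79, 3.14, 3.14, 3.14, 3.14].

### API

Orientations are given as a unit quaternion [x, y, z, w].
In Python, from station import manip gives the robot as it stands.
- The arm moves only by the shell command python3 -m jog 'ROWS' [FORCE]. ROWS is a JSON object of lists of equal length, an entry for each row: "linear": the shift along the tool's x, y, z in cm, a list of three; "twist": the turn about the tool's x in rad; "claw": the opening, from -1 (shut) to 1 (fully open). A call has 1 to 20 rows; each row is the pose to reach, as a shift and turn from the pose commanded when the call began, along the tool's axes at that moment; what a row does not reach only later rows make up. A row lasts 1/12 s, in which the tool goes at most 41.7 mm and 7.16 degrees, less where a joint would pass 70% of its speed; a pose out of reach is approached as far as the arm can. A call with a gripper value outside its range is refused whole. The fingers move at their own pace and stop on an object; FORCE is the grip in N (left out, the last holds). Time passes only in rows, so rows that repeat a pose let the fingers close. It gives the time, the measured TCP pose, the force and the opening at its end, in the units of the state.
- manip.sense(): the state, without advancing time (a new reading comes with each control period).
- manip.snapshot(name): name is "scene" or "side" or "wrist"; returns a dict with "pixels" (420x560x3 uint8, red, green, blue), "camera_matrix" (3x3 intrinsics, pixels), "R" (3x3) and "t" (3): a world point X has camera coordinates R X + t. Camera axes: x right, y down, z forward; pixel columns grow to the right and rows downward; lengths in m; the calibration is good to about 2 mm. A picture is of the moment at which its call begins. There is no depth.
- manip.sign_off(): hands the job in, once; it reports no verdict.
The state is a dict: "t": time; "q": joint angles; "qd": joint speeds; "tau": joint torques, N m; "tcp_pos": TCP position; "tool_rot": TCP orientation; "force": force on the tool from outside, world axes, zero at the start; "ft_torque": the same for the moment, N m; "finger_gap": opening from 0.0 (shut) to 1.0 (fully open).
Only numpy, scipy, OpenCV 4.12 (cv2) and the standard library are available. Lean on these libraries where they do the work, as an engineer would, in place of code of your own. Each camera call takes 0.05 s, during which the arm holds its last target.

## Working session

There is one attempt and no reset: what is moved stays moved. The work goes in short steps, Python scripts to look and compute and a shell command to move; the robot and the scene stay as the last step left them, time stands still between calls to the robot, and variables do not carry over. Pictures are saved under pics/ and viewed, and the job is handed in when it is done.

```bash
ls; mkdir -p pics
cat > h.py <<'E'
import numpy as np, cv2
from station import manip
def snap(n,f):
    s=manip.snapshot(n); cv2.imwrite('pics/'+f+'.png',s['pixels'][:,:,::-1]); np.savez('pics/'+f+'.npz',K=s['camera_matrix'],R=s['R'],t=s['t'],p=s['pixels']); return s
def load(f):
    d=np.load('pics/'+f+'.npz'); return d
def ray(d,u,v):
    R,t,K=d['R'],np.ravel(d['t']),d['K']; return -R.T@t, R.T@np.linalg.solve(K,[u,v,1.])
def atz(d,u,v,z):
    c,r=ray(d,u,v); return c+r*(z-c[2])/r[2]
def tri(obs):
    A=np.zeros((3,3));b=np.zeros(3);L=[]
    for d,u,v in obs:
        c,r=ray(d,u,v); r=r/np.linalg.norm(r); M=np.eye(3)-np.outer(r,r); A+=M;b+=M@c;L.append((c,r))
    x=np.linalg.solve(A,b); return x,[np.linalg.norm(np.cross(x-c,r)) for c,r in L]
def proj(d,X):
    p=d['K']@(d['R']@np.asarray(X)+np.ravel(d['t'])); return p[:2]/p[2]
def crop(f,u0,v0,u1,v1,k,o):
    im=cv2.imread('pics/'+f+'.png')[v0:v1,u0:u1]; cv2.imwrite('pics/'+o+'.png',cv2.resize(im,None,fx=k,fy=k,interpolation=cv2.INTER_CUBIC))
E
python3 - <<'E'
from h import *
for n in ['scene','side','wrist']:
    s=snap(n,n+'0'); print(n,-s['R'].T@np.ravel(s['t']))
s=manip.sense(); print({k:np.round(v,3) for k,v in s.items()})
E
```

```text
pics
scene [0.96144283 0.12103066 0.79887053]
side [0.27698807 0.63077653 0.92122822]
wrist [0.11604797 0.62018994 0.37220274]
{'t': np.float64(0.15), 'q': array([ 1.077,  0.528,  1.434, -0.   ,  1.181, -0.179]), 'qd': array([-0.   , -0.003, -0.002, -0.001, -0.002, -0.001]), 'tau': array([ 1.0000e-03, -4.4275e+01, -1.7828e+01, -0.0000e+00,  6.0000e-03,
        0.0000e+00]), 'tcp_pos': array([0.194, 0.594, 0.231]), 'tool_rot': array([ 0.111,  0.699, -0.112,  0.698]), 'force': array([ 0.1  , -0.515, -0.217]), 'ft_torque': array([-0.02 , -0.01 ,  0.025]), 'finger_gap': np.float64(0.998)}
```

View pics/scene0.png

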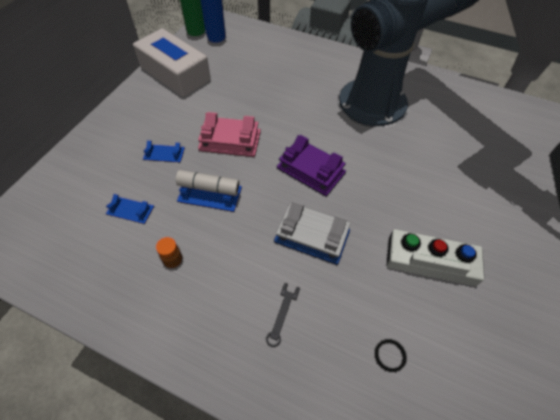

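View pics/side0.png

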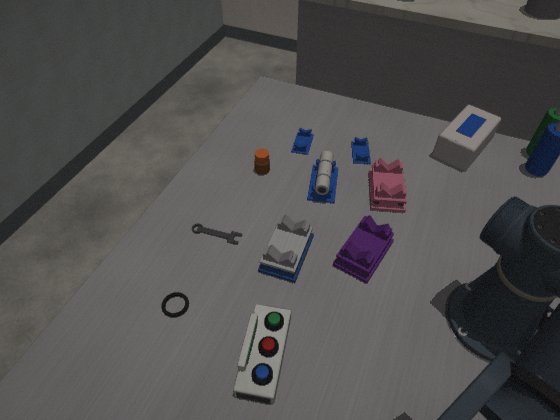

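View pics/wrist0.png

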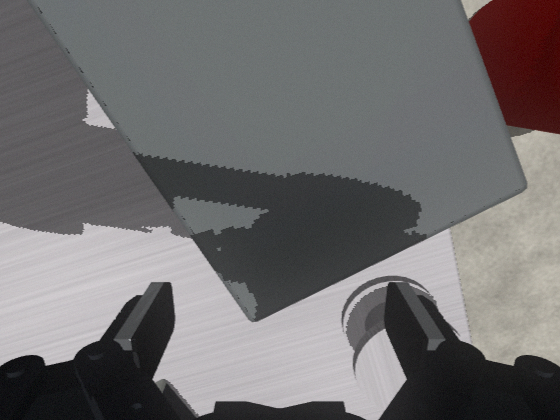

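Candidates in the scene view:
- **Plunger:** the white cylinder with rings at (207,183).
- **Cradles:** blue at (209,193), which is the largest and holds the plunger. Smaller ones are at (163,152) and (130,208).
- **V-blocks:** grey steel on blue at (313,232). Look-alikes are pink at (230,134) and purple at (312,164).
- **Buttons:** green (411,241), red (439,247), blue (467,253).
- **Not part of the job:** white box with blue patch at (172,60), and the cans at (205,20).

I'll check these choices in close crops.

Run:
```python
from h import *
crop('scene0',165,155,365,275,4,'sc_a'); crop('scene0',380,220,500,290,6,'sc_b')
crop('side0',240,140,350,290,4,'si_a'); crop('side0',220,290,310,410,5,'si_b')
```

```text
(no output)
```

View pics/sc_a.png

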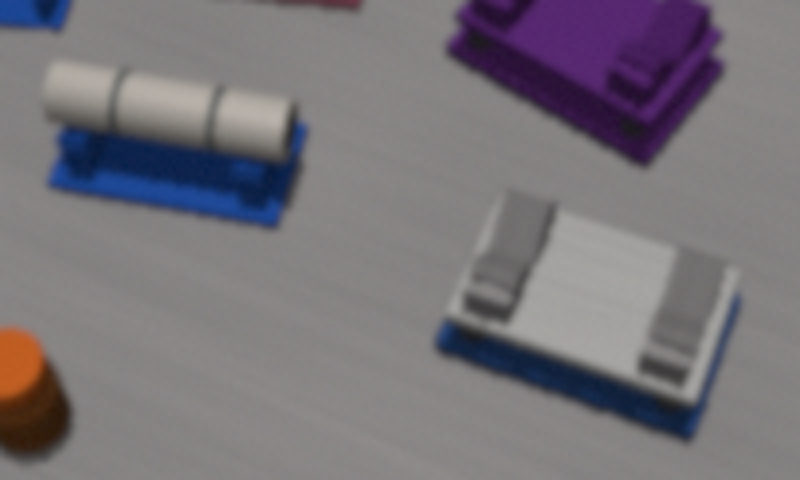

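View pics/sc_b.png

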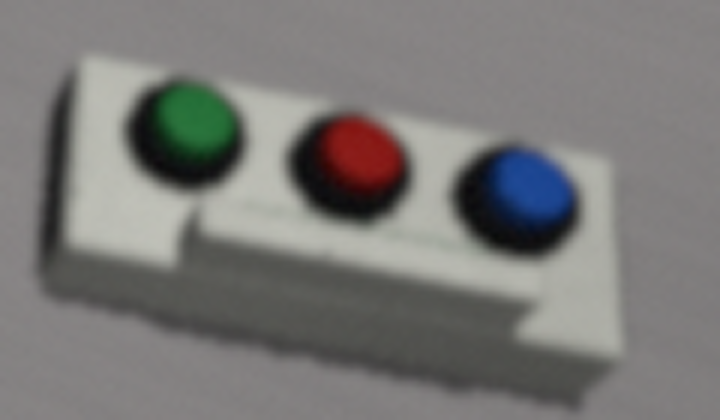

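View pics/si_a.png

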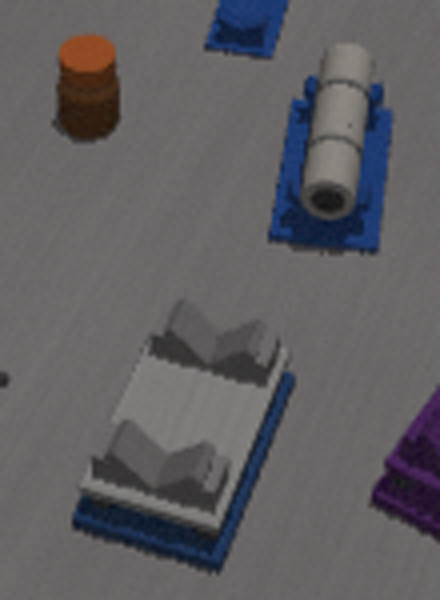

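View pics/si_b.png

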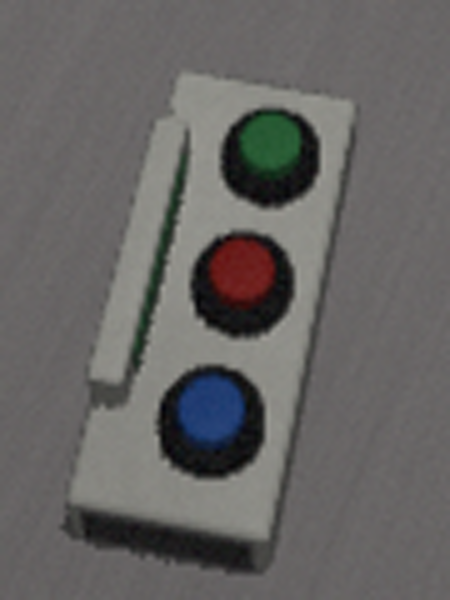

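```bash
cat > m1.py <<'E'
from h import *
S=load('scene0'); D=load('side0')
def q(c,u0,v0,k): return ((c[0]+.5)/k-.5+u0,(c[1]+.5)/k-.5+v0)
def T(n,a,b,sa,sb):
    x,e=tri([(S,*q(a,*sa)),(D,*q(b,*sb))]); print(n,np.round(x,4),np.round(e,4)); return x
B=(380,220,6);Bs=(220,290,5);A=(165,155,4);As=(240,140,4)
g=T('green',(198,121),(270,140),B,Bs); r=T('red',(361,157),(242,270),B,Bs); b=T('blue',(535,188),(210,409),B,Bs)
print(np.linalg.norm(g-r),np.linalg.norm(r-b))
p1=T('ringL',(118,98),(341,86),A,As); p2=T('ringR',(216,117),(334,145),A,As)
print('axis ang',np.arctan2(*(p2-p1)[[1,0]]))
c=[T('c',a,b,A,As) for a,b in [((695,400),(83,487)),((740,268),(218,525)),((447,305),(150,345)),((507,195),(288,352))]]
print('mean',np.mean(c,0)); d=c[0]+c[1]-c[2]-c[3]; print('ang',np.arctan2(d[1],d[0]),np.linalg.norm(d)/2)
E
python3 m1.py
```

```text
green [0.4632 0.2231 0.0623] [0.0016 0.0016]
red [0.4505 0.2813 0.0596] [0.0016 0.0016]
blue [0.4378 0.3407 0.0621] [0.0014 0.0014]
0.059631682572167416 0.06078094238588584
ringL [ 0.5269 -0.301   0.0642] [0.003 0.003]
ringR [ 0.5118 -0.2419  0.0612] [0.0033 0.0033]
axis ang 1.8216726614762375
c [0.5582 0.087  0.0434] [0.0013 0.0013]
c [0.4698 0.082  0.0475] [0.0005 0.0005]
c [ 0.5648 -0.0546  0.0327] [0.0103 0.0103]
c [ 0.4787 -0.0622  0.0451] [0.0019 0.0019]
mean [0.51788594 0.01305111 0.04216431]
ang 1.625387866996788 0.14330684184368933
```

```bash
cat >> h.py <<'E'
from scipy.spatial.transform import Rotation as Ro
def tool():
    s=manip.sense(); return s,Ro.from_quat(s['tool_rot']).as_matrix()
def go(target):
    s,R=tool(); d=np.asarray(target)-s['tcp_pos']; print('shift cm tool',np.round(R.T@d*100,2)); 
def st():
    s,R=tool(); print('t',round(float(s['t']),2),'tcp',np.round(s['tcp_pos'],4),'F',np.round(s['force'],1),'gap',round(float(s['finger_gap']),3),'xdir',np.round(R[:,0],3),'jaw',np.round(R[:,1],3),'q',np.round(s['q'],2))
E
python3 - <<'E'
from h import *
st(); s,R=tool(); print(R); go([0.450,0.281,0.2])
E
```

```text
t 0.15 tcp [0.1938 0.5936 0.2306] F [ 0.1 -0.5 -0.2] gap 0.998 xdir [-0.001 -0.001 -1.   ] jaw [ 0.311  0.951 -0.002] q [ 1.08  0.53  1.43 -0.    1.18 -0.18]
[[-7.80540308e-04  3.10516051e-01  9.50567816e-01]
 [-1.47180013e-03  9.50566719e-01 -3.10516901e-01]
 [-9.99998612e-01 -1.64141679e-03 -2.84938075e-04]]
shift cm tool [  3.08 -21.76  34.06]
```

```bash
python3 -m jog '{"linear":[[0,-4,6],[0,-10,16],[1,-14,22],[2,-18,28],[3.1,-21.8,34.1],[3.1,-21.8,34.1],[3.1,-21.8,34.1],[3.1,-21.8,34.1],[3.1,-21.8,34.1],[3.1,-21.8,34.1],[3.1,-21.8,34.1],[3.1,-21.8,34.1],[3.1,-21.8,34.1]],"twist":[0,0,0,0,0,0,0,0,0,0,0,0,0],"claw":[-1,-1,-1,-1,-1,-1,-1,-1,-1,-1,-1,-1,-1]}' 40
python3 - <<'E'
from h import *
st(); snap('wrist','w1')
go([0.450,0.281,0.2])
E
```

```text
t: 1.23
tcp_pos: [0.45, 0.281, 0.2001]
tool_rot: [0.111, 0.699, -0.111, 0.698]
force: [0.6, -0.3, 0.2]
finger_gap: 0.003
t 1.23 tcp [0.45   0.281  0.2001] F [ 0.6 -0.3  0.2] gap 0.003 xdir [-0.001  0.    -1.   ] jaw [ 0.311  0.95  -0.   ] q [ 0.35  0.44  1.7   0.    1.   -0.91]
shift cm tool [ 0.02 -0.04  0.06]
```

View pics/w1.png

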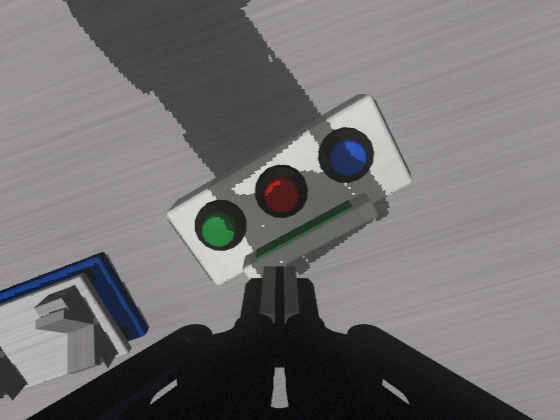

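The wrist view shows the white panel with cap tops at about red (281,195), blue (347,157) and green (217,230).

Run:
```python
from h import *
W=load('w1');S=load('scene0');D=load('side0')
exec(open('m1.py').read().split('g=T')[0].split('import *')[1])
for n,w,a,b in [('g',(217.5,230.5),(198,121),(270,140)),('r',(281.5,195),(361,157),(242,270)),('b',(347.5,157),(535,188),(210,409))]:
    x,e=tri([(W,*w),(S,*q(a,*B)),(D,*q(b,*Bs))]); print(n,x.round(4),np.round(e,4), atz(W,*w,.062).round(4))
print(proj(W,[0.45,0.281,0.2]))
```

```text
g [0.4627 0.2237 0.0615] [0.0014 0.0012 0.0023] [0.462  0.2253 0.062 ]
r [0.4504 0.2822 0.0596] [0.0016 0.0011 0.0023] [0.4496 0.284  0.062 ]
b [0.4373 0.3409 0.0616] [0.0007 0.0015 0.0015] [0.4366 0.3411 0.062 ]
[276.90458107 286.01468221]
```

```bash
python3 -m jog '{"linear":[[4,0.1,0],[8,0.1,0],[11.5,0.1,0],[13,0.1,0],[13.6,0.1,0],[14.1,0.1,0],[14.4,0.1,0],[14.4,0.1,0],[14.4,0.1,0]],"twist":[0,0,0,0,0,0,0,0,0],"claw":[-1,-1,-1,-1,-1,-1,-1,-1,-1]}'; python3 -c "
from h import *
st();snap('side','s1');crop('side0',220,290,310,410,5,'s1c')"
```

```text
t: 2.03
tcp_pos: [0.4508, 0.2825, 0.0576]
tool_rot: [0.111, 0.698, -0.111, 0.699]
force: [-3.1, 0.4, 4.3]
finger_gap: 0.0
t 2.03 tcp [0.4508 0.2825 0.0576] F [-3.1  0.4  4.3] gap 0.0 xdir [ 0.001  0.001 -1.   ] jaw [0.31  0.951 0.001] q [ 0.35  0.68  1.8   0.    0.66 -0.91]
```

```bash
python3 -m jog '{"linear":[[0.2,0,0],[0.3,0,0],[0.3,0,0],[0.3,0,0]],"twist":[0,0,0,0],"claw":[-1,-1,-1,-1]}'; python3 -c "
from h import *
st()"
```

```text
t: 2.42
tcp_pos: [0.4514, 0.2824, 0.0558]
tool_rot: [0.112, 0.697, -0.111, 0.699]
force: [-5.4, -0.0, 17.3]
finger_gap: 0.005
t 2.42 tcp [0.4514 0.2824 0.0558] F [-5.4 -0.  17.3] gap 0.005 xdir [ 0.003  0.001 -1.   ] jaw [0.311 0.95  0.002] q [ 0.35  0.68  1.8   0.    0.66 -0.91]
```

```bash
python3 -m jog '{"linear":[[-2,0,0],[-4,0,0],[-4,2.6,-1.5],[-4,5.15,-3.1],[-4,5.15,-3.1],[-2,5.15,-3.1],[-1,5.15,-3.1],[-0.5,5.15,-3.1],[-0.1,5.15,-3.1],[-0.1,5.15,-3.1],[-0.1,5.15,-3.1],[-0.1,5.15,-3.1]],"twist":[0,0,0,0,0,0,0,0,0,0,0,0],"claw":[-1,-1,-1,-1,-1,-1,-1,-1,-1,-1,-1,-1]}'; python3 -c "
from h import *
st()
snap('side','s2');crop('s2',220,290,310,410,5,'s2c')"
```

```text
t: 3.42
tcp_pos: [0.4378, 0.3404, 0.056]
tool_rot: [0.112, 0.698, -0.111, 0.698]
force: [-2.6, 0.9, 11.0]
finger_gap: 0.002
t 3.42 tcp [0.4378 0.3404 0.056 ] F [-2.6  0.9 11. ] gap 0.002 xdir [ 0.001  0.001 -1.   ] jaw [0.312 0.95  0.001] q [ 0.46  0.7   1.74  0.    0.7  -0.8 ]
```

View pics/s2c.png

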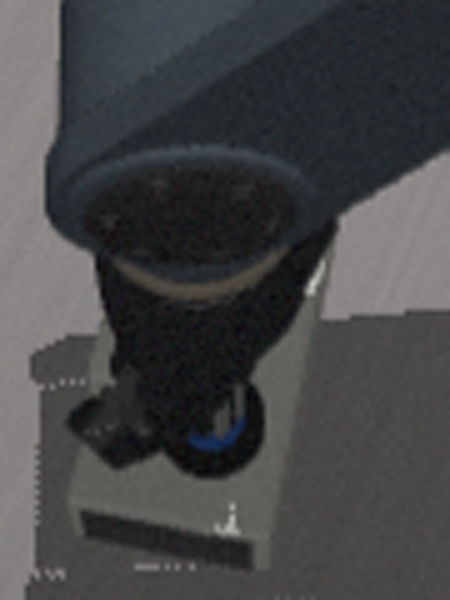

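The side crop shows the closed fingers centred on the blue cap at about (215,435) in the crop. The force reads 11 N, so the button has bottomed. Green is next.

```bash
python3 -m jog '{"linear":[[-2,0,0],[-4,0,0],[-4,-3.5,2],[-4,-7,4],[-4,-10.3,6.05],[-4,-10.3,6.05],[-4,-10.3,6.05],[-2,-10.3,6.05],[-1,-10.3,6.05],[-0.5,-10.3,6.05],[0,-10.3,6.05],[0,-10.3,6.05],[0,-10.3,6.05],[0,-10.3,6.05]],"twist":[0,0,0,0,0,0,0,0,0,0,0,0,0,0],"claw":[-1,-1,-1,-1,-1,-1,-1,-1,-1,-1,-1,-1,-1,-1]}'; python3 -c "
from h import *
st()"
```

```text
t: 4.63
tcp_pos: [0.4622, 0.2241, 0.0559]
tool_rot: [0.11, 0.698, -0.111, 0.698]
force: [-2.0, -3.2, 14.1]
finger_gap: 0.001
t 4.63 tcp [0.4622 0.2241 0.0559] F [-2.  -3.2 14.1] gap 0.001 xdir [-0.    -0.001 -1.   ] jaw [ 0.309  0.951 -0.001] q [ 0.23  0.67  1.85 -0.    0.63 -1.02]
```

```bash
python3 -m jog '{"linear":[[-4,0,0],[-8,0,0],[-12,-2,2],[-16,-5,4],[-19.5,-8,6],[-19.5,-12,8],[-19.5,-15,10],[-19.5,-18.3,11.9],[-19.5,-18.3,11.9],[-19.5,-18.3,11.9],[-19.5,-18.3,11.9],[-19.5,-18.3,11.9],[-19.5,-18.3,11.9]],"twist":[0,0,0,0.125,0.25,0.375,0.5,0.625,0.75,0.875,1,1,1],"claw":[-1,-1,-1,-1,-1,-1,1,1,1,1,1,1,1]}'; python3 -c "
from h import *
st()
snap('wrist','w2')"
```

```text
t: 5.72
tcp_pos: [0.5189, 0.0135, 0.2492]
tool_rot: [0.431, 0.561, -0.431, 0.56]
force: [0.0, 1.2, -0.1]
finger_gap: 0.977
t 5.72 tcp [0.5189 0.0135 0.2492] F [ 0.   1.2 -0.1] gap 0.977 xdir [-0.001  0.    -1.   ] jaw [ 0.967  0.256 -0.   ] q [-0.19  0.36  1.67  0.    1.1  -0.45]
```

View pics/w2.png

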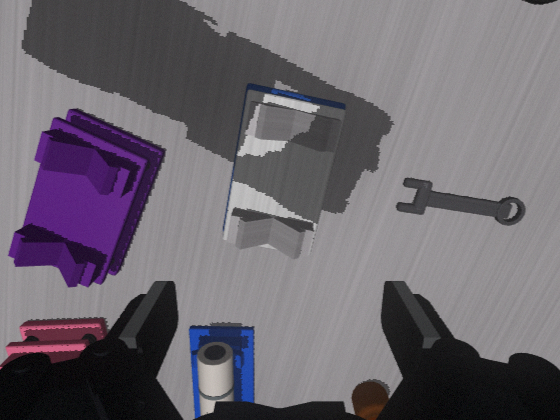

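```bash
python3 -c "
from h import *
crop('w2',220,75,355,165,5,'w2a');crop('w2',215,185,350,275,5,'w2b')"
```

```text
(no output)
```

View pics/w2a.png

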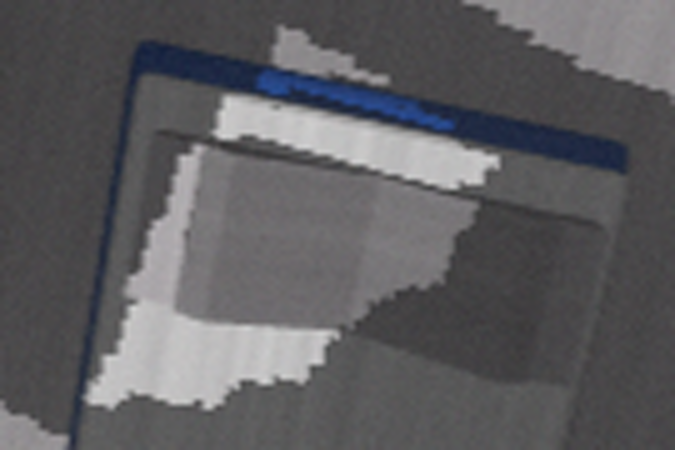

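View pics/w2b.png

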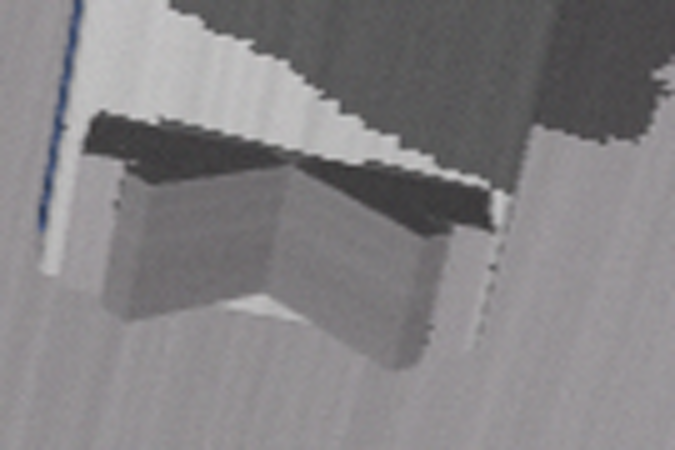

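```bash
cat > m2.py <<'E'
from h import *
W=load('w2')
a=lambda p:((p[0]+.5)/5-.5+220,(p[1]+.5)/5-.5+75)
b=lambda p:((p[0]+.5)/5-.5+215,(p[1]+.5)/5-.5+185)
def fit(pts,z):
    P=np.array([atz(W,*p,z) for p in pts]); c=P.mean(0); u,s,v=np.linalg.svd(P-c); d=v[0]*np.sign(v[0][1]); print(z,P.round(4).tolist(),'c',c.round(4),'ang',np.arctan2(d[1],d[0]).round(4),s.round(4)); return c,d
v=fit([a((378,180)),a((345,325)),b((290,163)),b((263,293))],.051)
l=fit([a((235,165)),a((208,318)),b((150,180)),b((128,320))],.076)
r=fit([a((548,222)),a((510,380)),b((420,238)),b((395,368))],.076)
n=np.array([v[1][1],-v[1][0],0]); print('halfwidths',(l[0]-v[0])@n,(r[0]-v[0])@n)
E
python3 m2.py
```

```text
0.051 [[0.5168, 0.0775, 0.051], [0.5179, 0.0513, 0.051], [0.5227, -0.0251, 0.051], [0.5244, -0.0532, 0.051]] c [0.5205 0.0126 0.051 ] ang 1.6302 [0.1072 0.0003 0.    ]
0.076 [[0.4921, 0.0749, 0.076], [0.4938, 0.0496, 0.076], [0.4972, -0.026, 0.076], [0.4995, -0.0541, 0.076]] c [0.4957 0.0111 0.076 ] ang 1.6252 [0.106  0.0007 0.    ]
0.076 [[0.5445, 0.0794, 0.076], [0.5461, 0.0527, 0.076], [0.5476, -0.0243, 0.076], [0.5502, -0.0508, 0.076]] c [0.5471 0.0143 0.076 ] ang 1.6084 [0.1071 0.0013 0.    ]
halfwidths -0.024846850317470755 0.026701996636286127
```

```bash
python3 -m jog '{"linear":[[0,-1,4],[0,-2,8],[0,-3,12],[0,-4.2,16],[0,-5.3,20],[0,-6.3,24],[0,-7.3,27.5],[0,-7.3,27.5],[0,-7.3,27.5],[0,-7.3,27.5]],"twist":[0,0,0,0,0,0,0,0,0,0],"claw":[1,1,1,1,1,1,1,1,1,1]}'; python3 -c "
from h import *
st()
snap('wrist','w3'); crop('w3',180,60,380,260,3,'w3a')"
```

```text
t: 6.6
tcp_pos: [0.5176, -0.2705, 0.2489]
tool_rot: [0.432, 0.561, -0.432, 0.559]
force: [-0.9, 0.1, -0.3]
finger_gap: 1.0
t 6.6 tcp [ 0.5176 -0.2705  0.2489] F [-0.9  0.1 -0.3] gap 1.0 xdir [-0.001  0.002 -1.   ] jaw [ 0.967  0.254 -0.001] q [-0.67  0.45  1.52  0.    1.17 -0.93]
```

View pics/w3.png

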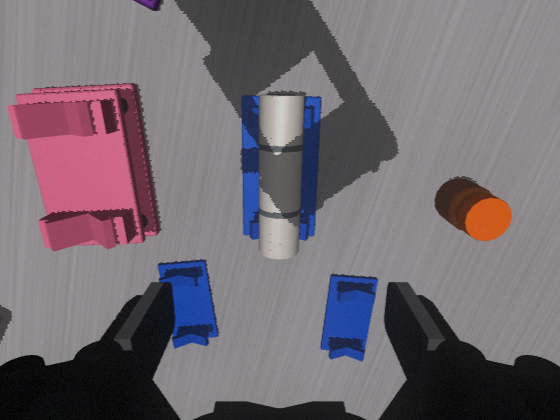

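View pics/w3a.png

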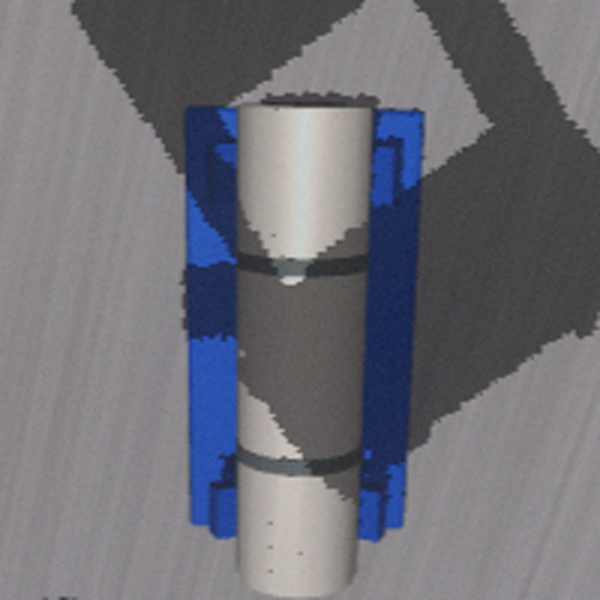

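Run:
```python
from h import *
W=load('w3'); S=load('scene0')
a=lambda p:((p[0]+.5)/3-.5+180,(p[1]+.5)/3-.5+60)
P=[atz(W,*a(p),.052) for p in [(307,107),(303.3,265),(299.5,465),(298,570)]]
print(np.round(P,4)); d=P[0]-P[-1]; print('ang',np.arctan2(-d[1],-d[0]))
R=[atz(W,*a(p),.072) for p in [(302.5,266),(299.5,466)]]
print(np.round(R,4),np.mean(R,0),np.linalg.norm(R[0]-R[1]))
d=R[0]-R[1];print('ang',np.arctan2(-d[1],-d[0]))
far=atz(W,*a((307,105)),.072);print('far top end',far)
# scene stereo of rings (wrist ray & scene)
def q(c,u0,v0,k): return ((c[0]+.5)/k-.5+u0,(c[1]+.5)/k-.5+v0)
# cradle base corners (z 0.008?)
for p in [(187,107),(424,112),(403,528),(192,523)]: print(atz(W,*a(p),.008).round(4))
# diameter check at mid row
for y,l,r in [(107,240,374),(265,238,368),(465,237,361)]:
    c,r1=ray(W,*a((l,y)));_,r2=ray(W,*a((r,y)))
    r1/=np.linalg.norm(r1);r2/=np.linalg.norm(r2);h=np.arccos(r1@r2)/2
    print('height est if r=20mm', 0.02/np.sin(h), 'slant dist; predicted', np.linalg.norm(atz(W,*a(((l+r)/2,y)),.052)-c))
```

```text
[[ 0.5009 -0.1967  0.052 ]
 [ 0.5116 -0.2415  0.052 ]
 [ 0.5269 -0.3042  0.052 ]
 [ 0.5359 -0.3402  0.052 ]]
ang -1.3312862695795253
[[ 0.5106 -0.2388  0.072 ]
 [ 0.5253 -0.2977  0.072 ]] [ 0.51794458 -0.26825712  0.072     ] 0.06076608119878266
ang -1.3272449089604565
far top end [ 0.50053733 -0.19583204  0.072     ]
[ 0.4631 -0.2076  0.008 ]
[ 0.5391 -0.1892  0.008 ]
[ 0.5744 -0.3331  0.008 ]
[ 0.498  -0.3512  0.008 ]
height est if r=20mm 0.34737639305468154 slant dist; predicted 0.33884013025513343
height est if r=20mm 0.3467100893215925 slant dist; predicted 0.34290291726060046
height est if r=20mm 0.358390471851491 slant dist; predicted 0.3586159112016077
```

```bash
python3 -m jog '{"linear":[[3,0,0],[6,0.1,-0.1],[9,0.1,-0.1],[12,0.1,-0.1],[12,0.1,-0.1],[12,0.1,-0.1]],"twist":[0.015,0.015,0.015,0.015,0.015,0.015],"claw":[1,1,1,1,1,1]}'; python3 -c "
from h import *
st()
snap('wrist','w4')"
```

```text
t: 7.15
tcp_pos: [0.5179, -0.268, 0.1283]
tool_rot: [0.436, 0.558, -0.436, 0.555]
force: [-0.1, -0.7, 0.8]
finger_gap: 1.004
t 7.15 tcp [ 0.5179 -0.268   0.1283] F [-0.1 -0.7  0.8] gap 1.004 xdir [-0.003  0.003 -1.   ] jaw [ 0.971  0.24  -0.003] q [-0.67  0.61  1.63  0.    0.91 -0.91]
```

View pics/w4.png

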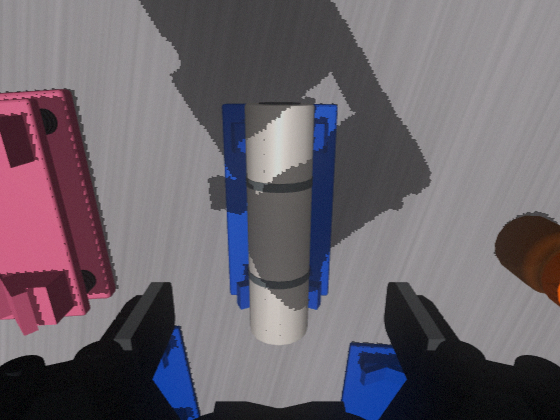

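The wrist view shows the plunger centred between the fingers, with its axis at column ~280 and rings at (280,186) and (279,281). The jar sits well to the right at (530,255). I'll check height from two wrist views, and the jar clearance.

Run:
```python
from h import *
W3=load('w3');W4=load('w4')
a=lambda p:((p[0]+.5)/3-.5+180,(p[1]+.5)/3-.5+60)
for w3,w4 in [((302.5,266),(279.5,187)),((299.5,466),(279,283))]:
    print(tri([(W3,*a(w3)),(W4,*w4)]), atz(W4,*w4,.072))
print('jar',atz(W3,488,218,.07))
st(); go([.5185,-.2695,.031])
```

```text
(array([ 0.5109058 , -0.23891176,  0.07079323]), [np.float64(0.00024105328387698453), np.float64(0.00024105328387711287)]) [ 0.51106949 -0.23856004  0.072     ]
(array([ 0.52573201, -0.29916363,  0.06773569]), [np.float64(8.666265904700227e-05), np.float64(8.666265904686089e-05)]) [ 0.52525181 -0.29680084  0.072     ]
jar [ 0.71170099 -0.25229445  0.07      ]
t 7.2 tcp [ 0.5192 -0.2693  0.13  ] F [-0.  -0.5  0. ] gap 1.005 xdir [ 0.  0. -1.] jaw [0.971 0.24  0.   ] q [-0.67  0.61  1.63  0.    0.91 -0.91]
shift cm tool [ 9.9  -0.07  0.  ]
```

```bash
python3 -m jog '{"linear":[[4,0,0],[7,0,0],[9,0,0],[9.9,0,0],[9.9,0,0],[9.9,0,0],[9.9,0,0],[9.9,0,0],[9.9,0,0],[9.9,0,0],[9.9,0,0],[9.9,0,0]],"twist":[0,0,0,0,0,0,0,0,0,0,0,0],"claw":[1,1,1,1,1,-1,-1,-1,-1,-1,-1,-1]}' 80; python3 -c "
from h import *
st()"
```

```text
t: 8.2
tcp_pos: [0.5185, -0.2715, 0.0325]
tool_rot: [0.436, 0.556, -0.437, 0.557]
force: [-2.9, -1.5, 7.2]
finger_gap: 0.445
t 8.2 tcp [ 0.5185 -0.2715  0.0325] F [-2.9 -1.5  7.2] gap 0.445 xdir [ 0.001 -0.002 -1.   ] jaw [0.971 0.239 0.   ] q [-0.67  0.76  1.67 -0.    0.71 -0.91]
```

```bash
python3 -m jog '{"linear":[[0,0,0],[-1,0,0],[-3,0,0],[-6,0,0],[-9,0,0],[-12,0,0],[-12,0,0],[-12,0,0],[-12,0,0]],"twist":[0,0,0,0,0,0,0,0,0],"claw":[-1,-1,-1,-1,-1,-1,-1,-1,-1]}'; python3 -c "
from h import *
st(); snap('wrist','w5'); snap('side','s5')"
```

```text
t: 8.95
tcp_pos: [0.5177, -0.2696, 0.1498]
tool_rot: [0.437, 0.557, -0.437, 0.556]
force: [0.2, -0.2, -3.5]
finger_gap: 0.45
t 8.95 tcp [ 0.5177 -0.2696  0.1498] F [ 0.2 -0.2 -3.5] gap 0.45 xdir [-0.001  0.001 -1.   ] jaw [ 0.971  0.238 -0.001] q [-0.67  0.58  1.61  0.    0.95 -0.91]
```

View pics/w5.png

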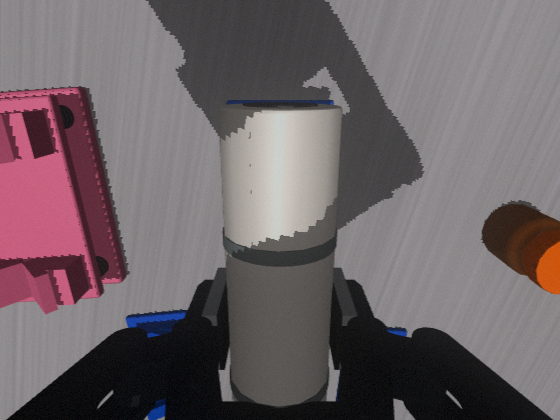

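View pics/s5.png

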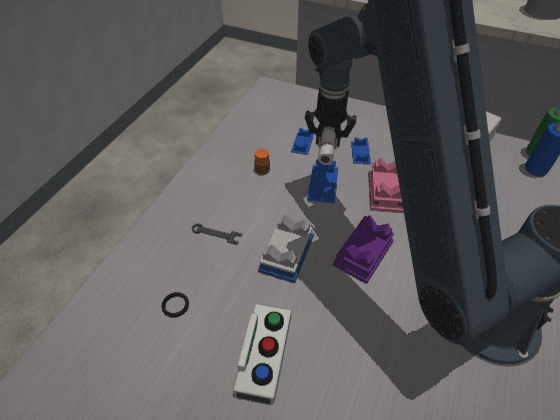

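```bash
python3 -c "
from h import *
crop('w5',200,90,360,250,3.7,'w5a') if 0 else None
im=cv2.imread('pics/w5.png')[90:420,190:370]; cv2.imwrite('pics/w5a.png',cv2.resize(cv2.convertScaleAbs(im,alpha=1.4),None,fx=1.8,fy=1.8,interpolation=cv2.INTER_CUBIC))
c=im; g=cv2.cvtColor(cv2.imread('pics/w5.png'),cv2.COLOR_BGR2GRAY)
print(g[95:125,280]); print(g[235:275,280]); print(g[360:410,280])
for r in [115,150,200]: print(r,g[r,212:228],g[r,332:348])
"
```

```text
[ 73  74  74  70  68  48  47  39  39  40  50  74  61  77  91 130 185 194
 201 202 205 202 203 203 205 202 201 205 203 204]
[168  96  98  96  97  96 100  96  99  98  99  94  98  99  96  93  67  54
  57  52  58  54  53  54  53  51  56  51  52  49  53  63  91  92  90  90
  90  90  93  92]
[91 87 92 87 89 90 92 90 90 88 89 87 89 89 89 87 91 89 86 89 90 92 88 87
 87 90 91 88 89 90 89 84 89 86 90 85 90 90 87 86 87 86 86 89 85 85 57 40
 17 18]
115 [70 73 71 73 75 74 66 70 72 76 75 74 75 77 78 78] [139 136 131 124 123 120 118 113 112 102  79  72  68  71  76  69]
150 [142 139 140 139 139 138 138 124 105 112 119 122 123 129 132 136] [131 133 123 118 120 116 113  99  75  73  72  72  72  72  73  73]
200 [138 138 136 136 135 135 137 136 134 134 128 115 121 120 127 128] [123 107  81  78  77  74  73  74  71  73  71  77  72  73  71  72]
```

View pics/w5a.png

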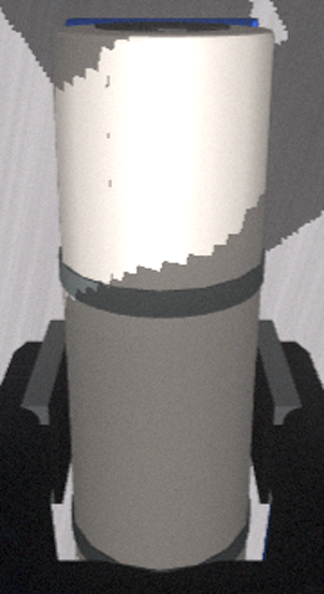

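```bash
cat > m3.py <<'E'
from h import *
from scipy.optimize import least_squares
import sys
W=load('w5'); s=manip.sense()
Rt=Ro.from_quat(s['tool_rot']).as_matrix(); t0=s['tcp_pos']
cam=-W['R'].T@np.ravel(W['t']); print('cam in tool',(Rt.T@(cam-t0)).round(4))
cam_t=Rt.T@(cam-t0)
def model(p):
    x,y,z,pi,ya=p
    d=np.array([np.sin(pi),np.sin(ya),1.]);d/=np.linalg.norm(d)   # axis dir in tool (+z)
    c=np.array([x,y,z])
    up=np.array([-1,0,0.])+d*d[0]; up/=np.linalg.norm(up)
    pr=lambda X: proj(W,Rt@X+t0)
    out=[pr(c-d*.075+up*.02)[1]-109, pr(c-d*.0305+up*.02)[1]-258.3, pr(c+d*.0305+up*.02)[1]-414]
    side=np.cross(d,up)
    # silhouettes: tangent points at param along axis
    def sil(row,sg):
        f=None
        best=None
        ks=np.linspace(-.075,.075,61); pts=[]
        for k in ks:
            q=c+d*k; v=cam_t-q; v=v-d*(v@d); L=np.linalg.norm(v); v/=L; w=np.cross(d,v); a=np.arccos(.02/L)
            pts.append(pr(q+.02*(np.cos(a)*v+sg*np.sin(a)*w)))
        pts=np.array(pts); o=np.argsort(pts[:,1]); return np.interp(row,pts[o,1],pts[o,0])
    e=[(sil(r,+1),sil(r,-1)) for r in (150,200)]
    for (a,b),(l,r) in zip(e,[(219.7,340),(222.3,333.7+2)]):
        lo,hi=min(a,b),max(a,b); out+=[lo-l,hi-r]
    return np.array(out)
r=least_squares(model,[-.02,0,0,0,0]); print('x,y,z cm',(r.x[:3]*100).round(2),'pitch,yaw',r.x[3:].round(4)); print(r.fun.round(2))
E
python3 m3.py
```

```text
cam in tool [-0.1428  0.0007 -0.0829]
x,y,z cm [-1.97  0.   -0.1 ] pitch,yaw [-0.0306 -0.0148]
[ 0.38 -0.51  0.04  0.23 -0.27 -0.83  0.87]
```

```bash
python3 -m jog '{"linear":[[0,0.3,-1.2],[0,0.8,-3],[0,1.5,-6],[0,2.3,-9],[0,3.1,-12],[0,3.9,-15],[0,4.6,-18],[0,5.4,-21],[0,6.2,-24],[0,6.7,-26],[0,7,-27.2],[0,7,-27.2],[0,7,-27.2],[0,7,-27.2]],"twist":[0,0,0.02,0.04,0.06,0.08,0.1,0.12,0.14,0.16,0.18,0.18,0.18,0.18],"claw":[-1,-1,-1,-1,-1,-1,-1,-1,-1,-1,-1,-1,-1,-1]}'; python3 -c "
from h import *
st(); snap('wrist','w6'); snap('side','s6'); snap('scene','c6')
crop('s6',220,160,340,290,4,'s6a');crop('c6',250,180,370,270,6,'c6a')"
```

```text
t: 10.22
tcp_pos: [0.5215, 0.0104, 0.1497]
tool_rot: [0.484, 0.515, -0.485, 0.515]
force: [-0.1, 0.2, -3.9]
finger_gap: 0.451
t 10.22 tcp [0.5215 0.0104 0.1497] F [-0.1  0.2 -3.9] gap 0.451 xdir [-0.001 -0.    -1.   ] jaw [ 0.998  0.061 -0.001] q [-0.19  0.51  1.77 -0.    0.86 -0.25]
```

View pics/w6.png

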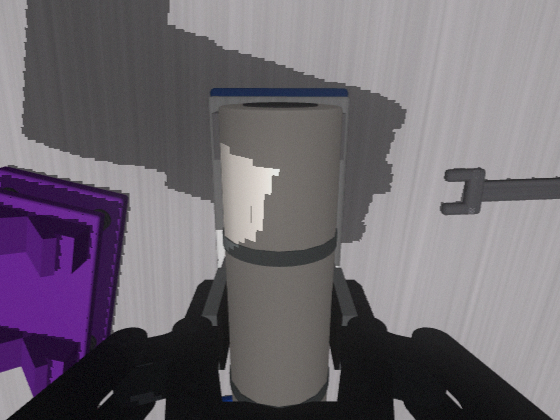

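View pics/s6a.png

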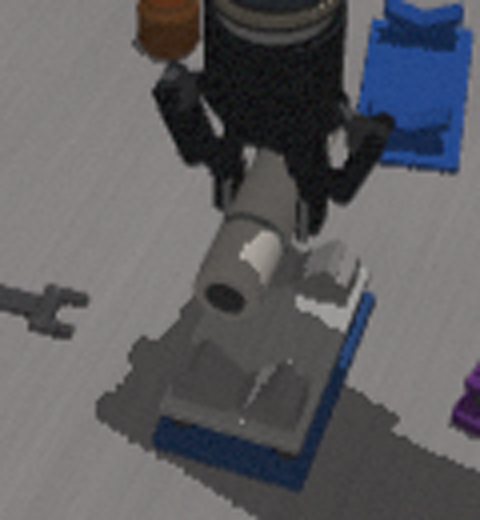

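View pics/c6a.png

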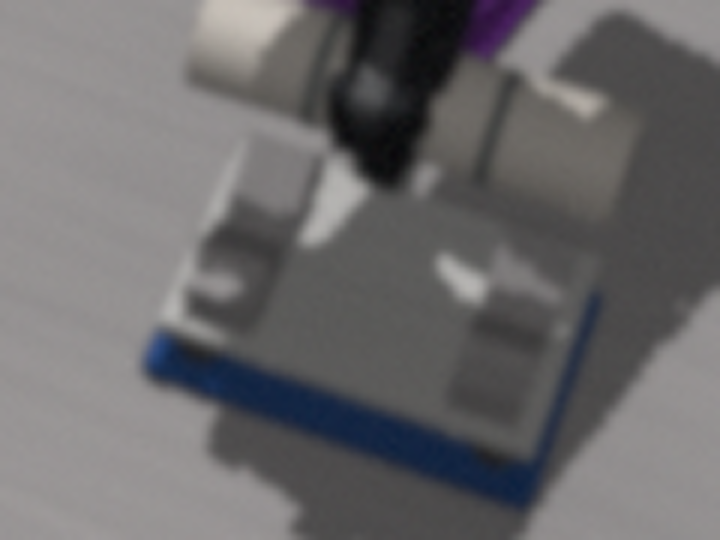

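```bash
python3 -c "
from h import *
crop('w6',200,75,360,165,5,'w6a')"
```

```text
(no output)
```

View pics/w6a.png

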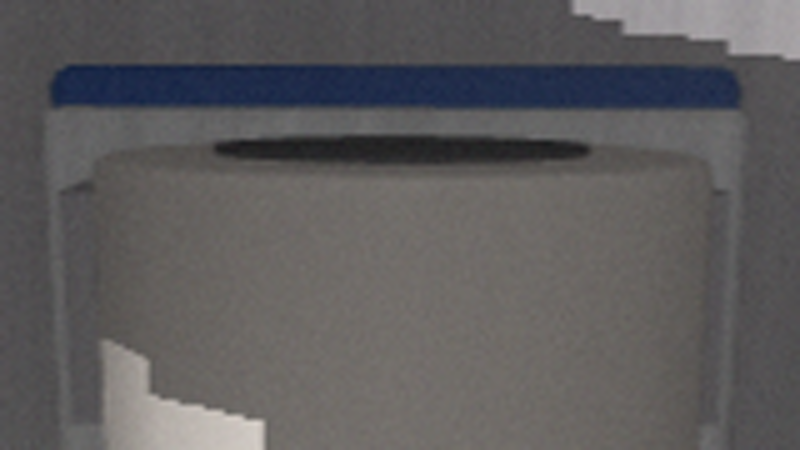

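Run:
```python
from h import *
W=load('w6'); s,R=tool(); t0=s['tcp_pos']
a=lambda p:((p[0]+.5)/5-.5+200,(p[1]+.5)/5-.5+75)
def tl(n,l,r,z):
    A=atz(W,*a(l),z);B=atz(W,*a(r),z);m=(A+B)/2
    d=B-A; print(n,m.round(4),'w',np.linalg.norm(d).round(4),'axis ang',(np.arctan2(d[1],d[0])+np.pi/2).round(4),'tool y,z cm',(R.T@(m-t0)*100).round(2)[1:])
tl('base',(50,66),(742,66),.014)
tl('carr',(45,107),(745,112),.044)
tl('plug',(95,165),(708,165),.13+.0397)
tl('bore',(213,148),(592,148),.1693)
print(t0, R[:,1])
```

```text
base [0.5162 0.092  0.014 ] w 0.0986 axis ang 1.6322 tool y,z cm [-0.08 -8.26]
carr [0.5165 0.0869 0.044 ] w 0.0896 axis ang 1.6254 tool y,z cm [-0.08 -7.75]
plug [0.5174 0.0868 0.1697] w 0.039 axis ang 1.6323 tool y,z cm [-0.   -7.74]
bore [0.5174 0.0879 0.1693] w 0.0241 axis ang 1.6323 tool y,z cm [ 0.01 -7.84]
[0.5219089  0.00957834 0.15009059] [ 9.98276540e-01  5.86842162e-02 -3.36100774e-04]
```

```bash
python3 -m jog '{"linear":[[2.5,-0.05,0],[5,-0.07,0],[7,-0.07,0],[8,-0.07,0],[8.5,-0.07,0],[8.5,-0.07,0],[8.5,-0.07,0]],"twist":[0,0,0,0,0,0,0],"claw":[-1,-1,-1,-1,-1,-1,-1]}' 100; python3 -c "
from h import *
st(); snap('side','s7'); snap('wrist','w7')
crop('s7',220,160,340,290,4,'s7a')"
```

```text
t: 10.95
tcp_pos: [0.5219, 0.01, 0.0658]
tool_rot: [0.485, 0.514, -0.485, 0.515]
force: [0.3, -0.1, -2.5]
finger_gap: 0.442
t 10.95 tcp [0.5219 0.01   0.0658] F [ 0.3 -0.1 -2.5] gap 0.442 xdir [ 0.001 -0.    -1.   ] jaw [0.998 0.059 0.001] q [-0.2   0.65  1.82 -0.    0.66 -0.25]
```

View pics/s7a.png

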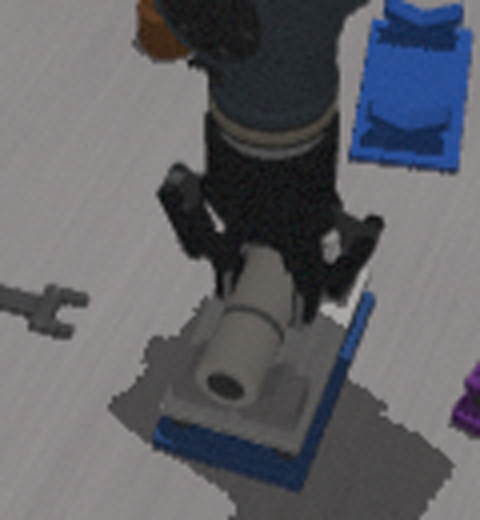

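View pics/w7.png

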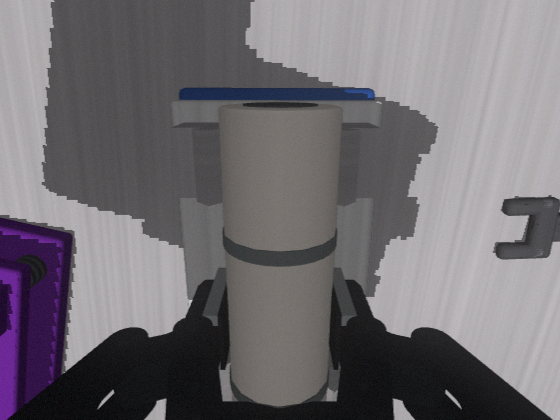

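Run:
```python
from h import *
crop('w7',165,80,390,215,3.5,'w7a')
W=load('w7'); s,R=tool(); t0=s['tcp_pos']; print(t0)
def tl(n,l,r,z):
    A=atz(W,*l,z);B=atz(W,*r,z);m=(A+B)/2
    d=B-A; print(n,m.round(4),'w',np.linalg.norm(d).round(4),'axis ang',(np.arctan2(d[1],d[0])+np.pi/2).round(4),'tool y,z cm',(R.T@(m-t0)*100).round(2)[1:])
tl('base',(179,89),(375,89),.014)
tl('carr',(172,101),(381,101),.044)
tl('plug',(220,110),(341,110),t0[2]+.0197)
```

```text
[0.52219181 0.01010867 0.06637213]
base [0.5165 0.0914 0.014 ] w 0.0976 axis ang 1.6313 tool y,z cm [-0.1  -8.15]
carr [0.5167 0.0868 0.044 ] w 0.0889 axis ang 1.6313 tool y,z cm [-0.1  -7.69]
plug [0.5183 0.0857 0.0861] w 0.0385 axis ang 1.6312 tool y,z cm [ 0.06 -7.57]
```

View pics/w7a.png

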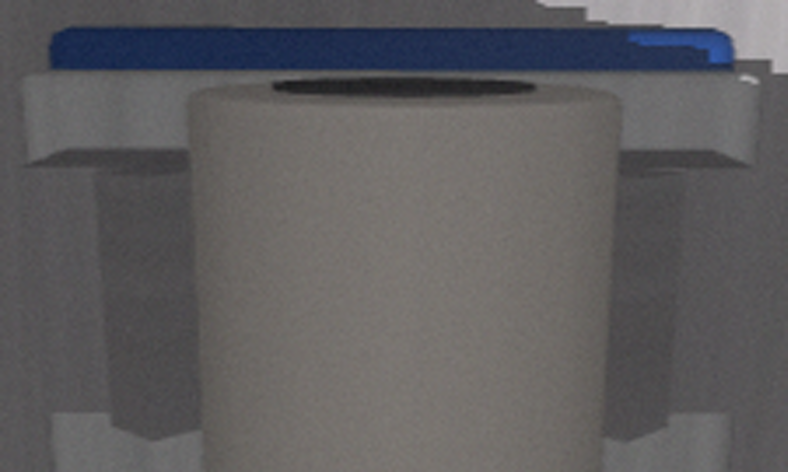

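The close view shows the plunger at column 280.5 and the V's steel centred at 276.4. That puts the plunger about 1.3 mm too far along +tool y, so I'll correct it while lowering.

```bash
python3 -m jog '{"linear":[[0,-0.13,0],[0,-0.13,0],[0.2,-0.13,0],[0.4,-0.13,0],[0.6,-0.13,0],[0.7,-0.13,0],[0.7,-0.13,0],[0.7,-0.13,0]],"twist":[0,0,0,0,0,0,0,0],"claw":[-1,-1,-1,-1,-1,-1,-1,-1]}'; python3 -c "
from h import *
st(); snap('wrist','w8')
crop('w8',165,80,390,215,3.5,'w8a')"
```

```text
t: 11.72
tcp_pos: [0.5208, 0.0103, 0.0588]
tool_rot: [0.485, 0.514, -0.484, 0.515]
force: [1.0, 0.5, 3.4]
finger_gap: 0.442
t 11.72 tcp [0.5208 0.0103 0.0588] F [1.  0.5 3.4] gap 0.442 xdir [ 0.002 -0.    -1.   ] jaw [0.998 0.06  0.002] q [-0.2   0.67  1.83  0.    0.65 -0.26]
```

View pics/w8a.png

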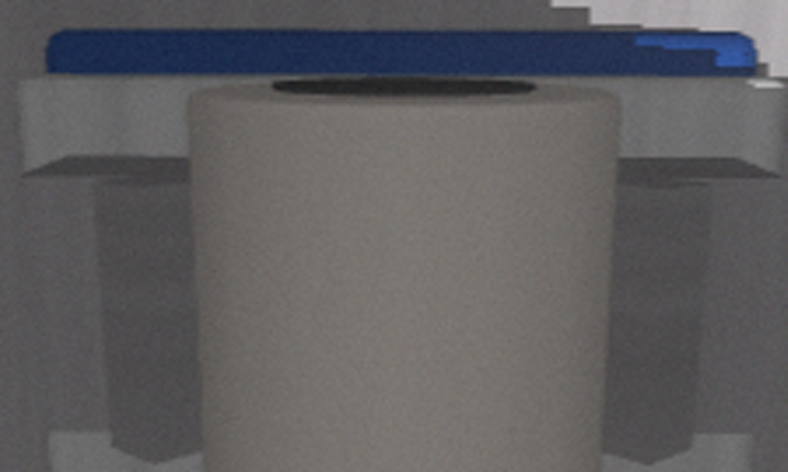

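The plunger is centred (404.5 against 403.5 in the crop) and touching. Next is a gradual press.

```bash
python3 -m jog '{"linear":[[0.15,0,0],[0.3,0,0],[0.45,0,0],[0.6,0,0],[0.6,0,0],[0.6,0,0],[0.6,0,0]],"twist":[0,0,0,0,0,0,0],"claw":[-1,-1,-1,-1,-1,-1,-1]}'; python3 -c "
from h import *
st(); snap('wrist','w9'); snap('side','s9'); snap('scene','c9')
crop('w9',165,80,390,215,3.5,'w9a');crop('s9',220,160,340,290,4,'s9a');crop('c9',250,180,370,270,6,'c9a')"
```

```text
t: 12.35
tcp_pos: [0.5208, 0.0102, 0.0531]
tool_rot: [0.485, 0.514, -0.484, 0.515]
force: [0.5, 1.4, 9.0]
finger_gap: 0.438
t 12.35 tcp [0.5208 0.0102 0.0531] F [0.5 1.4 9. ] gap 0.438 xdir [ 0.002 -0.    -1.   ] jaw [0.998 0.06  0.002] q [-0.2   0.68  1.83  0.    0.63 -0.26]
```

View pics/w9a.png

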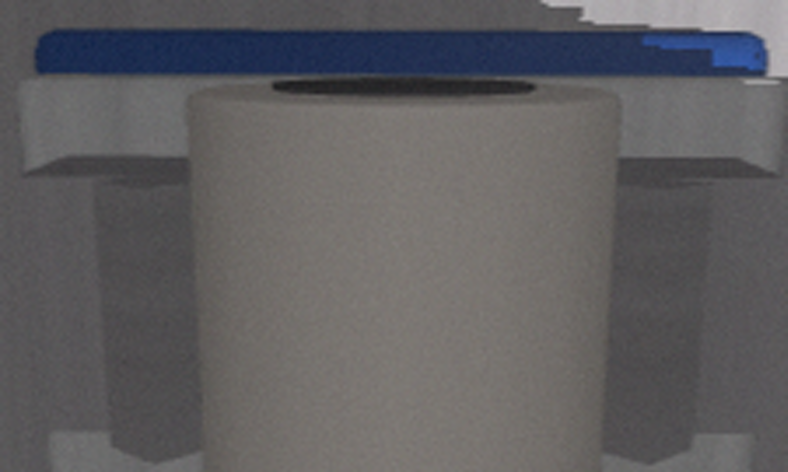

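View pics/s9a.png

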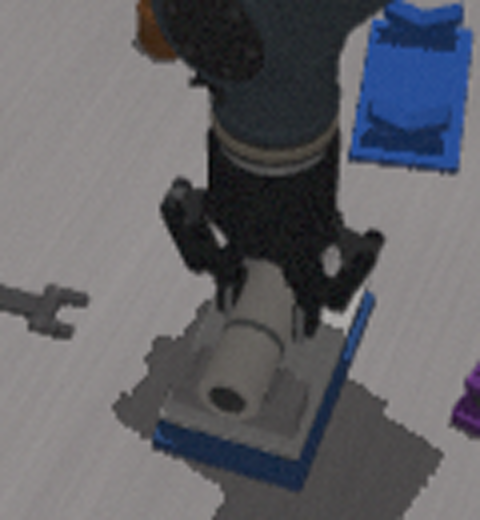

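View pics/c9a.png

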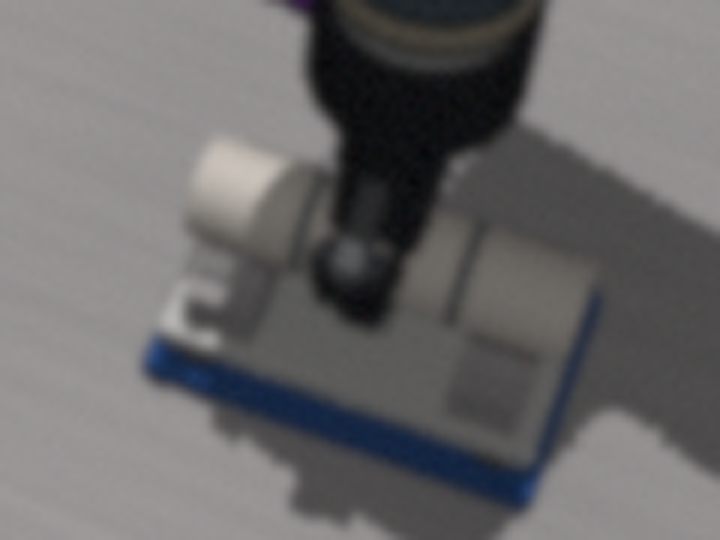

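```bash
python3 -m jog '{"linear":[[0.05,0,0],[0.05,0,0],[0.05,0,0],[0.05,0,0],[0.05,0,0],[0.05,0,0]],"twist":[0,0,0,0,0,0],"claw":[-1,-1,-1,-1,-1,-1]}'; python3 -c "
from h import *
st(); snap('side','s10'); snap('wrist','w10')"
```

```text
t: 13.0
tcp_pos: [0.5208, 0.0102, 0.0527]
tool_rot: [0.485, 0.514, -0.484, 0.515]
force: [0.3, 0.8, 10.4]
finger_gap: 0.44
t 13.0 tcp [0.5208 0.0102 0.0527] F [ 0.3  0.8 10.4] gap 0.44 xdir [ 0.002 -0.    -1.   ] jaw [0.998 0.06  0.002] q [-0.2   0.68  1.83  0.    0.63 -0.26]
```

View pics/s10.png

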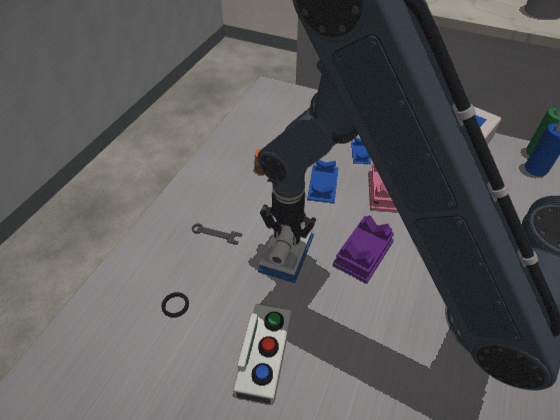

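The side view shows the plunger held in the V at (283,250). The buttons are up, and the spanner (217,234), ring (175,304) and jar (260,162) haven't moved. The upward force is 10.4 N with almost no sideways force, which fits the carriage being about halfway down, so I'm handing in.

```bash
python3 -c "
from h import *
print(manip.sign_off()); st()"
```

```text
the job is handed in; nothing more can be done
None
the job is handed in; nothing more can be done
```

I pressed the buttons in order, moved the plunger from the cradle to the steel V-block, and handed the job in at about 13 s of the 64 s allowed while still pressing it down. No verdict was given, so whether it passed rests on the checks below.

- **Buttons:** red, blue and green each went down to the stop, with 17, 11 and 14 N measured. The caps looked up again in the last side picture.
- **Plunger:** I gripped it at its middle with 80 N (raised to 100 N before lowering), lifted it straight out, turned it to the groove and corrected it 1.3 mm sideways just before it touched. It wasn't dropped.
- **Final hold:** the upward force was 10.4 N, with 0.3 N and 0.8 N sideways. From the tool's descent and that force, the carriage is about 7 mm down. In the last close crop, taken just before the final 0.4 mm of press, the plunger was within about 0.2 mm of the V's centre sideways. Before touchdown, its axis was within about 0.01 rad of the groove and its middle within about 2 mm lengthways.
- **Bystanders:** the jar, ring and spanner looked unmoved in the last picture, though the arm partly hid the jar.

**Not checked or disagreeing:**
- The force on each flank couldn't be read separately; I inferred it from the centring and the small sideways force.
- A one-picture fit of the plunger in the grip suggested a 0.03 rad pitch, which I took as measurement error. I expected the press to level it, but I didn't check that directly.
- The first press on red stopped about 1.5 mm short of the stop, so I pressed further in the same stroke.

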